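# Pack the case caddy and leave the look-alikes

### The job

Pack the caddy for the next case: stand the tall slim bottle in the deep round socket, the low paste pot in the shallow ring, and lay the whole-arch plaster cast, teeth up, flat in the rectangular pocket. Set each one down rather than dropping it. The short bottle, the taller powder jar and the half-arch cast belong to another job: leave them standing where they are.

Things in the scene. Friction and masses are not known exactly. Their poses are not given: they have to be found in the camera images.
- caddy: A white shallow tray, 98 mm along its x, 290 mm along its y (wire handles add 17 mm at each end), rim 14 mm high, fixed. Three grey inserts stand on its floor, 3 mm above the worktop, in a row along its y, 92 mm between centres, in an order that changes. Behind it a solid blind hangs at x = 0.64 m, from 0.13 m height up. Origin: centre of its underside, z up.
- deep_socket: Insert with the deep round socket for the tall bottle: grey base plate 84 (x) x 90 (y) mm, 3 mm thick, on it a white upright tube, 46 mm inside and 52 mm outside diameter, its rim 30 mm above the plate. Origin: centre of the plate's underside; axes as the caddy's; the floor inside is at z = 3 mm, the rim at z = 33 mm in its frame. Fixed.
- shallow_ring: Insert with the shallow ring for the low pot: same grey base plate, on it a low white ring, 50 mm inside and 56 mm outside diameter, its rim 5 mm above the plate. Origin: centre of the plate's underside; axes as the caddy's; the floor inside is at z = 3 mm, the rim at z = 8 mm. Fixed.
- rect_pocket: Insert with the rectangular pocket for the whole-arch cast: same grey base plate, on it a low white rectangular frame, inside 64 mm along its x and 76 mm along its y, its rim 5 mm above the plate. Origin: centre of the plate's underside; axes as the caddy's; the floor inside is at z = 3 mm, the rim at z = 8 mm. Fixed.
- tall_bottle: TO BE PACKED. The tall slim bottle: round, 30 mm diameter body straight up to about 60 mm, then a narrower screw cap (20 mm), 78 mm high overall, 50 g, standing. Grip it by the body, 40 to 60 mm above its foot, so that the fingers stay over the socket's rim. Origin: centre of its underside, z up.
- low_pot: TO BE PACKED. The low paste pot: round, 32 mm diameter across the lid, 30 mm across the white lower part, 21 mm high (lid from 12 to 21 mm), 30 g, standing on the open worktop (not among the small pots along the window sill). Origin: centre of its underside, z up.
- arch_cast: TO BE PACKED. The whole-arch plaster cast of a jaw, teeth up: D-shaped block 46 mm along its x, 58 mm along its y, 24 mm high with the teeth; only the base below 16 mm can be gripped (both 46 mm and 58 mm ways), 70 g. It goes into the pocket with its x along the pocket's x, either way round. Origin: centre of its underside, z up.
- short_bottle: STAYS. The short bottle, a look-alike: round, 33 mm diameter, 64 mm high, wider and lower than the tall one. Loose. Origin: centre of its underside, z up.
- tall_jar: STAYS. The powder jar, a look-alike of the pot: white, round, 50 mm diameter, 41 mm high, with a lid. Loose. Origin: centre of its underside, z up.
- half_cast: STAYS. The half-arch plaster cast, a look-alike: a bowed strip of plaster, 20 mm wide, about 50 mm between its ends, 23 mm high, with five teeth in a quarter arc. Loose. Origin on its underside, near the middle of its bounding square (about 5 mm to the hollow side of the strip); z up.

How it is judged:
At the end, for the whole second after the job is handed in: Bottle in the deep socket, pot in the ring, whole-arch cast in the pocket: each upright (0.12 rad), centred within 14 mm, its underside 1 to 5.5 mm above the insert's origin (floor at 3), at rest, released. Short bottle, jar and half cast within 15 mm of where they stood (horizontal distance between tall_bottle and deep_socket below 0.014 m and z of tall_bottle in the frame of deep_socket between 0.001 and 0.0055 m and angle between each of tall_bottle, low_pot, arch_cast's own z axis and vertical below 0.12 rad and linear speed of each of tall_bottle, low_pot, arch_cast below 0.02 m/s and angular speed of each of tall_bottle, low_pot, arch_cast below 0.2 rad/s and contact force between each of tall_bottle, low_pot, arch_cast and the fingers below 0.05 N and horizontal distance between low_pot and shallow_ring below 0.014 m and z of low_pot in the frame of shallow_ring between 0.001 and 0.0055 m and horizontal distance between arch_cast and rect_pocket below 0.014 m and z of arch_cast in the frame of rect_pocket between 0.001 and 0.0055 m and distance of each of short_bottle, tall_jar, half_cast from where it was at the start of the episode below 0.015 m); the robot touches nothing.
It fails at once if a look-alike (short bottle, tall jar or half-arch cast) is shifted by more than 15 mm or knocked over (distance of any of short_bottle, tall_jar, half_cast from where it was at the start of the episode above 0.015 m or angle between any of short_bottle, tall_jar, half_cast's own z axis and vertical above 0.35 rad).
It fails at once if the tall bottle is dropped: it is in free air, touched by nothing, with its underside more than 35 mm above the worktop (height (world z) of tall_bottle above 0.035 m and contact force between tall_bottle and anything else below 0.001 N).
It fails at once if the low pot is dropped: it is in free air, touched by nothing, with its underside more than 35 mm above the worktop (height (world z) of low_pot above 0.035 m and contact force between low_pot and anything else below 0.001 N).
It fails at once if the whole-arch cast is dropped: it is in free air, touched by nothing, with its underside more than 35 mm above the worktop (height (world z) of arch_cast above 0.035 m and contact force between arch_cast and anything else below 0.001 N).
It also fails if it takes over 96 s, if anything falls off the work surface, if the arm or the gripper's body presses on something with over 40 N, if the wrist force passes 120 N, or if a joint passes its speed limit or range.

### The arm

A 6-joint arm with a two-finger parallel gripper is mounted at the origin on the work surface; the furniture and walls round the work are solid. World frame = base frame: x ahead of the robot, y to its left, z up, the work surface at z = 0. Lengths are in m, angles in rad, forces in N, time in s.
With the tool pointing down it reaches from about 0.375 to 0.9 m from the base axis. Payload 3.1 kg.
Tool frame: the origin (TCP) lies between the finger pads; the fingertips stand robot.finger_overhang ahead of it and the grasp point (between the pads) lies 3 mm ahead of it (robot.finger_overhang is the distance from the TCP to the fingertips, in m); z points along the fingers, y is the line along which they close (so a half turn about z gives the same grasp; the last joint's range is limited). The gripper opens to 87 mm and grips with 3 to 60 N. Pads are 19 mm wide; open, the fingers measure 117 mm over their backs; the gripper's body (75 mm by 190 mm) begins 51 mm behind the grasp point.
Start: joints at [-1.399, 0.527, 1.433, -0, 1.181, -0.178], TCP at [0.215, -0.587, 0.245] pointing down, gripper open.
Joint ranges: [-3.08, 3.08], [-0.75, 2.2], [0.22, 2.44], [-1.43, 4.57], [0, 2.65], [-2.85, 2.85]. Speed limits (rad/s): [2.79, 2.79, 3.14, 3.14, 3.14, 3.14].

### API

Orientations are given as a unit quaternion [x, y, z, w].
In Python, from rig import get_obs, vision, hand_in, nets, robot gives the robot as it stands.
- The arm moves only by the tool apply_moves, never from a script. Its argument "series" is a list of rows, each an object with "offset": the shift along the world's x, y, z in cm, a list of three; "rot": the turn, a rotation vector about the world's x, y, z in degrees, a list of three. A call has 1 to 20 rows; each row is the pose to reach, as a shift and turn from the pose commanded when the call began; what a row does not reach only later rows make up. A row lasts 1/10 s, in which the tool goes at most 50 mm and 8.59 degrees, less where a joint would pass 70% of its speed; a pose out of reach is approached as far as the arm can. A call with a gripper value outside its range is refused whole. "hand" is the opening, from 0 (shut) to 1 (fully open), set as the call begins (left out, the last holds). The fingers move at their own pace and stop on an object; "newtons" is the grip in N (left out, the last holds). Time passes only in rows, so rows that repeat a pose let the fingers close. It gives the time, the measured TCP pose, the force, the opening and the grip force at its end, in the units of the state.
- get_obs(): the state, without advancing time (a new reading comes with each control period).
- vision.camera(name): name is "scene" or "top" or "wrist"; returns the picture (420x560x3 uint8, red, green, blue); there is no depth.
- vision.calibration(name): a dict with "K" (3x3 intrinsics, pixels), "R" (3x3) and "t" (3): a world point X has camera coordinates R X + t. Camera axes: x right, y down, z forward; pixel columns grow to the right and rows downward; lengths in m; the calibration is good to about 2 mm. A picture is of the moment at which its call begins: read the wrist's pose just before it. calibration takes no time and is no camera call; for the wrist camera it gives the pose at the moment of the call.
- hand_in(): hands the job in; it is judged then, once.
Trained networks look in the newest picture that a camera, given by its name, has taken for a name from the list of things; names that differ only in an ending like _2 or _b are one class to them, and where a whole thing is asked for, a point or a joint stands for the part that bears it (a point fixed in the world has none). Each returns a list of dicts, best first, with "conf" (0 to 1); they miss things now and then, are a little off and sometimes report something else, mostly with a low value. They report only what shows in the picture. A call takes as long as a camera call.
- nets.search_frame(camera, query): "centre" ([x, y, z] in m, in world coordinates, good to about 4 mm: the middle of the surface that is visible of it).
- nets.spot_point(camera, query): "centre" ([x, y, z] in m, in world coordinates, good to about 4 mm: a listed point, or the origin of a listed thing).
The state is a dict: "time": time; "q": joint angles; "joint_velocities": joint speeds; "joint_torque": joint torques, N m; "position": TCP position; "tool_rot": TCP orientation; "ft_force": force on the tool from outside, world axes, zero at the start; "moment": the same for the moment, N m; "grip_width": finger opening in m; "grip_force": force on a finger pad.
Only numpy, scipy, OpenCV 4.12 (cv2) and the standard library are available. Lean on these libraries where they do the work, as an engineer would, in place of code of your own. Each camera call takes 0.05 s, during which the arm holds its last target. There are 200 camera calls.

## Working session

There is one attempt and no reset: what is moved stays moved. The work goes in short steps, Python scripts to look and compute and a tool call to move; the robot and the scene stay as the last step left them, time stands still between calls to the robot, and variables do not carry over. Pictures are saved under pics/ and viewed, at most 16 in all, crops included, and the job is handed in when it is done.

Besides the shell and the picture viewer there is one more tool, called after "Call:" as a command line: name --argument value ..., lists and objects as JSON in quotes. apply_moves: Moves the arm, as the interface text tells. Its arguments: {"type":"object","properties":{"series":{"type":"array"},"hand":{"type":"number"},"newtons":{"type":"number"}},"required":["series"]}

```bash
ls; mkdir -p pics
python3 - <<'E'
from rig import get_obs, vision, nets, robot
import cv2
print(get_obs()); print(robot.finger_overhang)
for c in ["scene","top"]:
    im=vision.camera(c); cv2.imwrite(f"pics/{c}0.png",im[:,:,::-1])
    for n in ["deep_socket","shallow_ring","rect_pocket","tall_bottle","low_pot","arch_cast","short_bottle","tall_jar","half_cast","caddy"]:
        r=nets.spot_point(c,n)
        print(c,n,[(([round(float(v),3) for v in d["centre"]]),round(float(d["conf"]),2)) for d in r[:3]])
E
```

```text
pics
{'time': 0.0, 'q': array([-1.39848563e+00,  5.28483000e-01,  1.43389589e+00, -3.87969246e-05,
        1.18138940e+00, -1.78521321e-01]), 'joint_velocities': array([ 1.78466897e-04, -1.12716743e-03,  1.36127043e-03, -1.36846112e-03,
        4.20574021e-05,  8.16008197e-04]), 'joint_torque': array([ 1.69948435e-03, -4.40033126e+01, -1.76592082e+01,  6.35267654e-02,
        5.81874687e-02, -1.77585516e-04]), 'position': array([ 0.21468585, -0.5862429 ,  0.24356328]), 'tool_rot': array([ 9.84652152e-01,  1.74524946e-01, -1.45600781e-05, -1.08786532e-03]), 'ft_force': array([ 0.54444632,  0.68880194, -0.8130644 ]), 'moment': array([ 0.00388085, -0.01484253,  0.00569251]), 'grip_force': 0.0, 'grip_width': 0.08731007661999025}
0.022
scene deep_socket [([0.446, -0.263, 0.002], 0.9)]
scene shallow_ring [([0.444, -0.173, 0.005], 0.73), ([0.376, 0.227, -0.001], 0.23)]
scene rect_pocket [([0.445, -0.357, 0.003], 0.69)]
scene tall_bottle [([0.498, 0.047, 0.001], 0.56)]
scene low_pot []
scene arch_cast []
scene short_bottle [([0.378, 0.228, -0.002], 0.45)]
scene tall_jar [([0.484, 0.181, 0.001], 0.82)]
scene half_cast [([0.498, 0.284, 0.004], 0.6)]
scene caddy [([0.448, -0.267, -0.001], 0.97), ([0.45, -0.355, 0.005], 0.35)]
top deep_socket [([0.444, -0.262, 0.004], 0.71)]
top shallow_ring []
top rect_pocket [([0.448, -0.355, 0.002], 0.78)]
top tall_bottle [([0.498, 0.05, -0.001], 0.52)]
top low_pot [([0.379, 0.347, 0.001], 0.62)]
top arch_cast []
top short_bottle [([0.376, 0.233, -0.002], 0.42)]
top tall_jar [([0.487, 0.183, 0.002], 0.5)]
top half_cast [([0.501, 0.284, -0.002], 0.47)]
top caddy []
```

View pics/scene0.png

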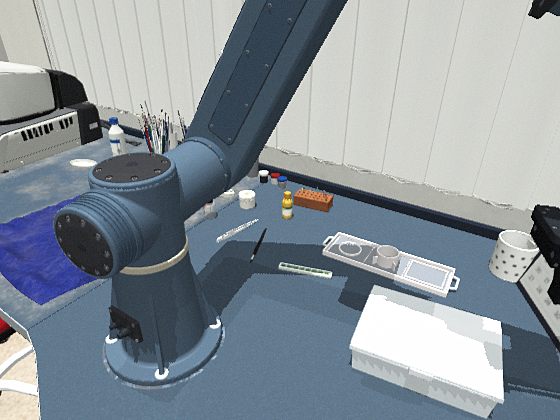

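View pics/top0.png

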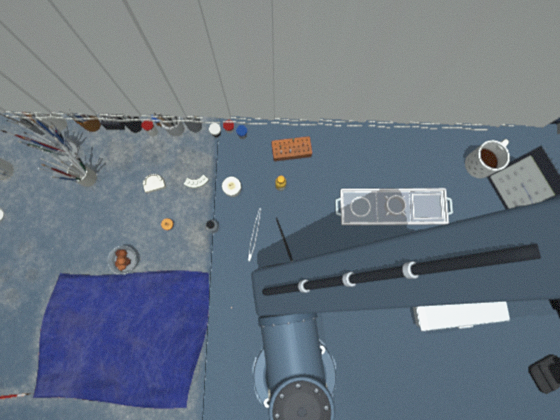

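Run:
```python
from rig import vision
for c in ["scene","top"]: print(vision.calibration(c))
```

```text
{'K': array([[384.51495009,   0.        , 277.37390693],
       [  0.        , 384.51495009, 211.7770603 ],
       [  0.        ,   0.        ,   1.        ]]), 'R': array([[ 0.55223739, -0.83365095,  0.0077431 ],
       [-0.41297333, -0.2816115 , -0.86611084],
       [ 0.72421468,  0.4751011 , -0.49979201]]), 't': array([-0.20966482,  0.23312592,  0.71635076])}
{'K': array([[433.74724043,   0.        , 279.5575105 ],
       [  0.        , 433.74724043, 204.69417161],
       [  0.        ,   0.        ,   1.        ]]), 'R': array([[ 2.47292688e-02, -9.99683777e-01,  4.56176778e-03],
       [-9.81030256e-01, -2.51449615e-02, -1.92216983e-01],
       [ 1.92270905e-01,  2.78153214e-04, -9.81341848e-01]]), 't': array([0.03901572, 0.43736519, 1.1121312 ])}
```

The scene shows the caddy right of centre with ring, socket and pocket in that order (340–455, 235–290). In the top view the yellow tall bottle is at (281,182), the tall jar at (231,186) and the half cast at (196,182). The arch cast is at (153,183), the short bottle at (211,225) and the orange-lidded low pot at (167,224).

Call:
apply_moves --series '[{"offset":[3,5,2],"rot":[0,0,0]},{"offset":[6,10,4],"rot":[0,0,-5]},{"offset":[9,15,5],"rot":[0,0,-10]},{"offset":[12,19,5],"rot":[0,0,-15]},{"offset":[15,23,5],"rot":[0,0,-20]},{"offset":[18,28,5],"rot":[0,0,-20]},{"offset":[20,32,5],"rot":[0,0,-20]},{"offset":[20,32,5],"rot":[0,0,-20]},{"offset":[20,32,5],"rot":[0,0,-20]},{"offset":[20,32,5],"rot":[0,0,-20]}]'

```text
time: 2.1
position: [0.4151, -0.2666, 0.2948]
tool_rot: [1.0, 0.002, 0.0, 0.001]
ft_force: [0.1, -0.4, -1.1]
grip_width: 0.0872
grip_force: 0.0
```

```bash
cat > h.py <<'E'
from rig import get_obs, vision, nets, hand_in
import cv2, numpy as np
from scipy.spatial.transform import Rotation as Ro
def look(c,fn,names=()):
    o=get_obs(); cal=vision.calibration(c); im=vision.camera(c); cv2.imwrite(f"pics/{fn}.png",im[:,:,::-1])
    np.savez(f"pics/{fn}.npz",**cal)
    print("t",o["time"],"pos",o["position"].round(4),"rot",Ro.from_quat(o["tool_rot"]).as_matrix()[:,0].round(3),"campos",(-cal["R"].T@cal["t"]).round(3))
    for n in names:
        print(n,[([round(float(v),3) for v in d["centre"]],round(float(d["conf"]),2)) for d in nets.spot_point(c,n)[:2]])
def ray(fn,px,z):
    "world points of pixels at height z"
    d=np.load(f"pics/{fn}.npz"); C=-d["R"].T@d["t"]
    r=(d["R"].T@np.linalg.inv(d["K"])@np.c_[np.array(px,float),np.ones(len(px))].T).T
    return C+r*((z-C[2])/r[:,2])[:,None]
def proj(fn,X):
    d=np.load(f"pics/{fn}.npz"); p=(d["K"]@(d["R"]@np.array(X).T+d["t"][:,None])).T
    return p[:,:2]/p[:,2:]
E
python3 -c "
from h import *
look('wrist','w1',['deep_socket','shallow_ring','rect_pocket','caddy'])
look('top','t1',['arch_cast','low_pot','deep_socket','shallow_ring','rect_pocket'])"
```

```text
t 2.1 pos [ 0.4151 -0.2666  0.2948] rot [1.    0.004 0.   ] campos [ 0.486 -0.266  0.435]
deep_socket [([0.445, -0.265, 0.007], 0.85)]
shallow_ring [([0.442, -0.172, 0.003], 0.62)]
rect_pocket [([0.446, -0.356, 0.003], 0.61)]
caddy []
t 2.35 pos [ 0.4143 -0.2682  0.2945] rot [ 1. -0. -0.] campos [0.214 0.05  1.175]
arch_cast [([0.493, 0.398, -0.005], 0.87)]
low_pot [([0.375, 0.349, 0.002], 0.57)]
deep_socket [([0.441, -0.264, 0.005], 0.59)]
shallow_ring []
rect_pocket []
```

View pics/w1.png

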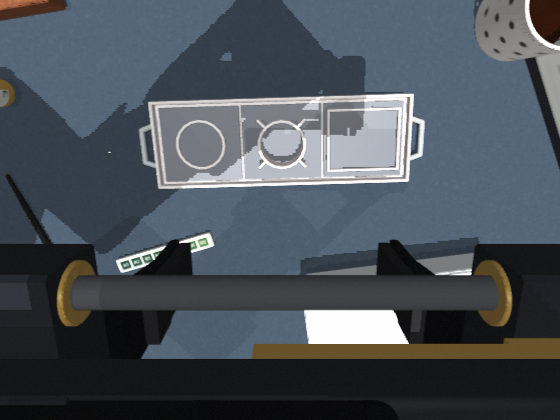

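The wrist view shows the ring centre at (200,144), the tube rim at (282,142) and the pocket frame around (365,139). The caddy is rotated only about 2°.

```bash
python3 -c "
from h import *
print(ray('w1',[(200,144)],.011),ray('w1',[(282,142)],.036),ray('w1',[(365,139)],.011))
c=ray('w1',[(150,102),(412,94),(409,180),(160,188)],.014);print(c, c.mean(0))
print(ray('t0',[(153,183),(167,224),(281,182)],.02) if 0 else '')
"
```

```text
[[ 0.442554   -0.17141377  0.011     ]] [[ 0.44755197 -0.2641191   0.036     ]] [[ 0.44881547 -0.35737281  0.011     ]]
[[ 0.48804593 -0.12013681  0.014     ]
 [ 0.49743895 -0.40472179  0.014     ]
 [ 0.40267519 -0.41014867  0.014     ]
 [ 0.39220792 -0.12302308  0.014     ]] [ 0.445092   -0.26450759  0.014     ]
```

Call:
apply_moves --series '[{"offset":[0,5,0],"rot":[0,0,0]},{"offset":[0,10,0],"rot":[0,0,0]},{"offset":[0,15,0],"rot":[0,0,0]},{"offset":[0,20,0],"rot":[0,0,0]},{"offset":[0,25,0],"rot":[0,0,0]},{"offset":[0,30,0],"rot":[0,0,0]},{"offset":[0,35,0],"rot":[0,0,0]},{"offset":[0,40,0],"rot":[0,0,0]},{"offset":[0,45,0],"rot":[0,0,0]},{"offset":[0,50,0],"rot":[0,0,0]},{"offset":[-1,55,0],"rot":[0,0,0]},{"offset":[-2,59,0],"rot":[0,0,0]},{"offset":[-3,63,0],"rot":[0,0,0]},{"offset":[-3,63,0],"rot":[0,0,0]},{"offset":[-3,63,0],"rot":[0,0,0]},{"offset":[-3,63,0],"rot":[0,0,0]}]'

```text
time: 4.25
position: [0.3849, 0.3621, 0.2944]
tool_rot: [1.0, 0.001, -0.0, 0.0]
ft_force: [-0.6, -0.2, 0.1]
grip_width: 0.0868
grip_force: 0.0
```

```bash
python3 -c "
from h import *
look('wrist','w2',['arch_cast','low_pot','half_cast','short_bottle','tall_jar','tall_bottle'])"
```

```text
t 4.25 pos [0.3849 0.3621 0.2944] rot [ 1.     0.001 -0.   ] campos [0.456 0.362 0.435]
arch_cast [([0.499, 0.405, 0.002], 0.64)]
low_pot [([0.378, 0.35, -0.0], 0.7)]
half_cast [([0.5, 0.281, -0.001], 0.94)]
short_bottle [([0.374, 0.23, -0.002], 0.65)]
tall_jar []
tall_bottle []
```

View pics/w2.png

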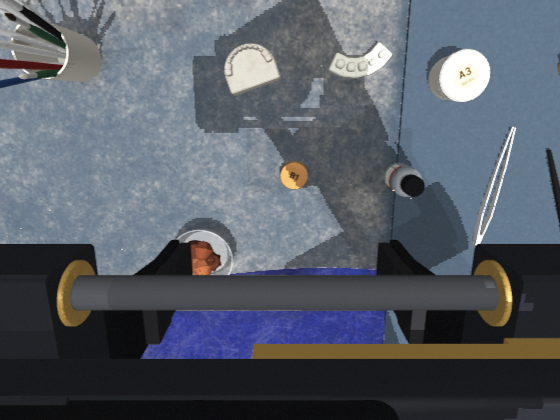

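The arch cast sits at about (252,70), its flat edge running from (232,94) to (280,79), tilted about 17°. The pot lid is at (293,176). A small bowl at (203,253) is clear of the work.

```bash
python3 -c "
from h import *
im=cv2.imread('pics/w2.png'); hsv=cv2.cvtColor(im,cv2.COLOR_BGR2HSV)
m=((hsv[:,:,1]<60)&(hsv[:,:,2]>150)).astype(np.uint8); m[:, :215]=0;m[:,290:]=0;m[:35]=0;m[102:]=0
n,l,s,c=cv2.connectedComponentsWithStats(m); k=1+s[1:,4].argmax(); print(s[k],c[k])
cs=max(cv2.findContours((l==k).astype(np.uint8),0,2)[0],key=cv2.contourArea)[:,0]
for z in (.008,.016):
  P=ray('w2',cs,z)[:,:2]; r=cv2.minAreaRect((P*1000).astype(np.float32)); print(z,r, P[:,0].min(),P[:,0].max(),P[:,1].min(),P[:,1].max())
print('flat',ray('w2',[(232,94),(280,79)],.008))
o=((hsv[:,:,0]<25)&(hsv[:,:,1]>90)&(hsv[:,:,2]>90)).astype(np.uint8); o[:,:270]=0;o[:,315:]=0;o[:150]=0;o[200:]=0
cs=max(cv2.findContours(o,0,2)[0],key=cv2.contourArea)[:,0]
P=ray('w2',cs,.021)[:,:2]; print(cv2.minEnclosingCircle((P*1000).astype(np.float32)))
"
```

```text
[ 224   44   56   50 1887] [249.35612083  67.61261261]
0.008 ((496.1238098144531, 400.65283203125), (43.483192443847656, 56.2169075012207), 18.371633529663086) 0.46767138788835133 0.5175178086638892 0.367929872792413 0.4273618378537072
0.016 ((495.3725891113281, 399.9352722167969), (42.667869567871094, 55.16288375854492), 18.371679306030273) 0.4674536038634456 0.5163654249032026 0.36782582100414896 0.42614346134605474
flat [[0.46662016 0.41957063 0.008     ]
 [0.4822788  0.3668548  0.008     ]]
((378.9578857421875, 351.6747131347656), 15.92969799041748)
```

Call:
apply_moves --series '[{"offset":[-0.3,-0.6,-5],"rot":[0,0,0]},{"offset":[-0.6,-1,-10],"rot":[0,0,0]},{"offset":[-0.6,-1,-15],"rot":[0,0,0]},{"offset":[-0.6,-1,-19],"rot":[0,0,0]},{"offset":[-0.6,-1,-22],"rot":[0,0,0]},{"offset":[-0.6,-1,-24.5],"rot":[0,0,0]},{"offset":[-0.6,-1,-26],"rot":[0,0,0]},{"offset":[-0.6,-1,-26.4],"rot":[0,0,0]},{"offset":[-0.6,-1,-26.4],"rot":[0,0,0]},{"offset":[-0.6,-1,-26.4],"rot":[0,0,0]},{"offset":[-0.6,-1,-26.4],"rot":[0,0,0]}]' --hand 0.7

```text
time: 5.7
position: [0.3795, 0.3535, 0.0316]
tool_rot: [1.0, 0.001, 0.001, -0.001]
ft_force: [-0.1, -0.9, -0.6]
grip_width: 0.0611
grip_force: 0.0
```

Call:
apply_moves --series '[{"offset":[0,0,0],"rot":[0,0,0]},{"offset":[0,0,0],"rot":[0,0,0]},{"offset":[0,0,0],"rot":[0,0,0]},{"offset":[0,0,0],"rot":[0,0,0]},{"offset":[0,0,0],"rot":[0,0,0]},{"offset":[0,0,0],"rot":[0,0,0]},{"offset":[0,0,0],"rot":[0,0,0]},{"offset":[0,0,0],"rot":[0,0,0]}]' --hand 0.2 --newtons 12

```text
time: 6.5
position: [0.3788, 0.3531, 0.0306]
tool_rot: [1.0, 0.001, -0.0, 0.0]
ft_force: [-0.8, -1.1, 2.0]
grip_width: 0.0296
grip_force: 12.0
```

Call:
apply_moves --series '[{"offset":[0,0,1],"rot":[0,0,0]},{"offset":[0,0,3],"rot":[0,0,0]},{"offset":[0,0,6],"rot":[0,0,0]},{"offset":[0,0,9],"rot":[0,0,0]},{"offset":[0,0,12],"rot":[0,0,0]},{"offset":[0,0,12],"rot":[0,0,0]},{"offset":[0,0,12],"rot":[0,0,0]}]'

```text
time: 7.2
position: [0.3789, 0.3532, 0.1514]
tool_rot: [1.0, 0.001, 0.001, -0.0]
ft_force: [-0.5, 0.4, -0.6]
grip_width: 0.0297
grip_force: 12.0
```

```bash
python3 -c "
from h import *
look('wrist','w3',['low_pot']);look('scene','s3',['low_pot']);look('top','t3',['low_pot']);print(get_obs()['grip_width'])
a=cv2.imread('pics/w3.png')[180:420]
b=cv2.resize(cv2.imread('pics/s3.png')[120:240,130:330],(560,336))
cv2.imwrite('pics/c3.png',np.vstack([a,b]))"
```

```text
t 7.2 pos [0.3789 0.3532 0.1514] rot [1.    0.002 0.002] campos [0.45  0.353 0.292]
low_pot [([0.379, 0.354, 0.122], 0.72)]
t 7.3 pos [0.378  0.3526 0.1498] rot [ 1.     0.002 -0.002] campos [-0.307 -0.449  0.562]
low_pot []
t 7.4 pos [0.378  0.3525 0.1493] rot [ 1.     0.002 -0.003] campos [0.214 0.05  1.175]
low_pot []
0.029719392583294254
```

View pics/c3.png

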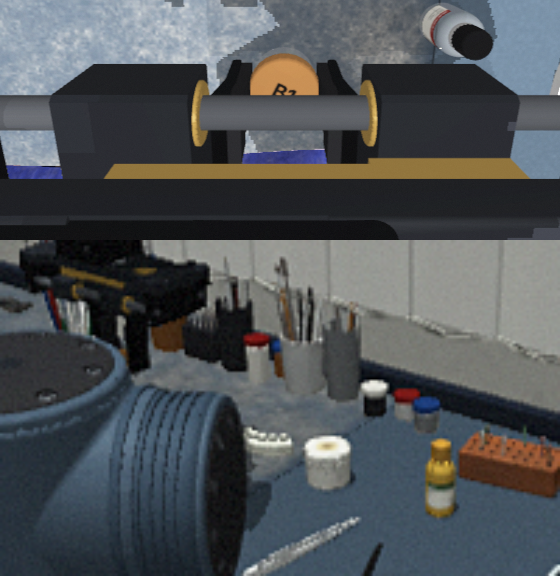

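Call:
apply_moves --series '[{"offset":[0.5,-3,0],"rot":[0,0,0]},{"offset":[1,-7,0],"rot":[0,0,0]},{"offset":[2,-12,0],"rot":[0,0,0]},{"offset":[3,-17,0],"rot":[0,0,0]},{"offset":[4,-22,0],"rot":[0,0,0]},{"offset":[5,-27,0],"rot":[0,0,0]},{"offset":[6,-32,0],"rot":[0,0,0]},{"offset":[6.3,-37,0],"rot":[0,0,0]},{"offset":[6.3,-42,0],"rot":[0,0,0]},{"offset":[6.3,-46,0],"rot":[0,0,0]},{"offset":[6.3,-49.5,0],"rot":[0,0,0]},{"offset":[6.3,-51.5,-1],"rot":[0,0,0]},{"offset":[6.3,-52.5,-3],"rot":[0,0,0]},{"offset":[6.3,-52.5,-5],"rot":[0,0,0]},{"offset":[6.3,-52.5,-7],"rot":[0,0,0]},{"offset":[6.3,-52.5,-8],"rot":[0,0,0]},{"offset":[6.3,-52.5,-8],"rot":[0,0,0]},{"offset":[6.3,-52.5,-8],"rot":[0,0,0]},{"offset":[6.3,-52.5,-8],"rot":[0,0,0]}]'

```text
time: 9.4
position: [0.4423, -0.1721, 0.0712]
tool_rot: [1.0, 0.001, 0.001, 0.0]
ft_force: [-0.2, -0.0, -0.4]
grip_width: 0.0295
grip_force: 12.0
```

```bash
python3 -c "
from h import *
look('scene','s4',['low_pot']);look('wrist','w4',['low_pot','shallow_ring']);print(get_obs()['grip_width'])
b=cv2.resize(cv2.imread('pics/s4.png')[190:310,300:480],(720,480))
cv2.imwrite('pics/c4.png',b)"
```

```text
t 9.4 pos [ 0.4423 -0.1721  0.0712] rot [1.    0.002 0.001] campos [-0.307 -0.449  0.562]
low_pot [([0.441, -0.17, 0.041], 0.49)]
t 9.5 pos [ 0.4423 -0.1721  0.0714] rot [1.    0.002 0.002] campos [ 0.513 -0.172  0.212]
low_pot [([0.443, -0.173, 0.04], 0.92)]
shallow_ring [([0.442, -0.17, 0.006], 0.67)]
0.02968481816102069
```

View pics/c4.png

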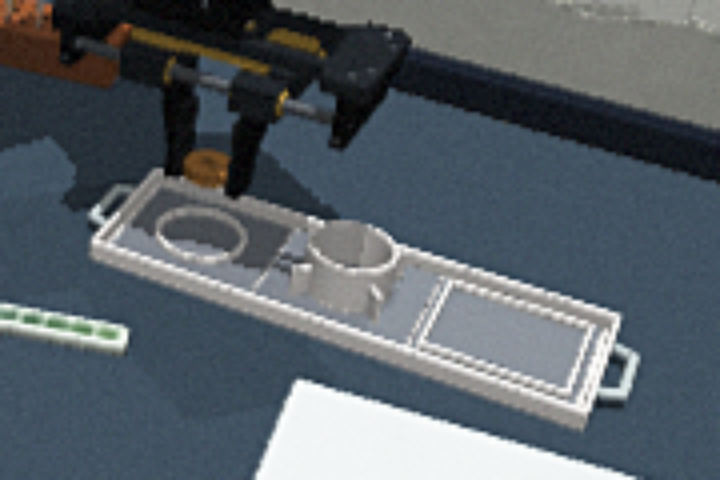

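The pot hangs above the ring, which sits at (200,233) in the crop. The fingers are clear of the tube.

Call:
apply_moves --series '[{"offset":[0,0,-1],"rot":[0,0,0]},{"offset":[0,0,-2],"rot":[0,0,0]},{"offset":[0,0,-2.7],"rot":[0,0,0]},{"offset":[0,0,-3.1],"rot":[0,0,0]},{"offset":[0,0,-3.3],"rot":[0,0,0]},{"offset":[0,0,-3.4],"rot":[0,0,0]},{"offset":[0,0,-3.4],"rot":[0,0,0]},{"offset":[0,0,-3.4],"rot":[0,0,0]}]'

```text
time: 10.45
position: [0.442, -0.172, 0.0367]
tool_rot: [1.0, 0.001, 0.0, 0.0]
ft_force: [-0.3, 0.3, -0.1]
grip_width: 0.0297
grip_force: 12.0
```

Call:
apply_moves --series '[{"offset":[0,0,-0.1],"rot":[0,0,0]},{"offset":[0,0,-0.1],"rot":[0,0,0]},{"offset":[0,0,-0.1],"rot":[0,0,0]}]'

```text
time: 10.75
position: [0.442, -0.172, 0.0365]
tool_rot: [1.0, 0.001, 0.0, 0.0]
ft_force: [-0.6, 0.3, 9.1]
grip_width: 0.0298
grip_force: 12.0
```

Call:
apply_moves --series '[{"offset":[0,0,0],"rot":[0,0,0]},{"offset":[0,0,0],"rot":[0,0,0]},{"offset":[0,0,0],"rot":[0,0,0]},{"offset":[0,0,0],"rot":[0,0,0]},{"offset":[0,0,1],"rot":[0,0,0]},{"offset":[0,0,4],"rot":[0,0,0]},{"offset":[0,0,8],"rot":[0,0,0]},{"offset":[0,0,12],"rot":[0,0,0]},{"offset":[0,0,12],"rot":[0,0,0]},{"offset":[0,0,12],"rot":[0,0,0]}]' --hand 0.55

```text
time: 11.75
position: [0.4421, -0.1721, 0.1568]
tool_rot: [1.0, 0.001, 0.001, 0.001]
ft_force: [-0.5, 0.2, -1.1]
grip_width: 0.0478
grip_force: 0.0
```

```bash
python3 -c "
from h import *
look('scene','s5',['low_pot']);look('wrist','w5',['low_pot','shallow_ring','rect_pocket'])
b=cv2.resize(cv2.imread('pics/s5.png')[190:310,300:480],(540,360)); 
cv2.imwrite('pics/c5.png',np.vstack([b,cv2.imread('pics/w5.png')[:240,10:550]]))"
```

```text
t 11.75 pos [ 0.4421 -0.1721  0.1568] rot [1.    0.002 0.002] campos [-0.307 -0.449  0.562]
low_pot [([0.438, -0.172, 0.007], 0.48)]
t 11.85 pos [ 0.441  -0.1714  0.155 ] rot [ 1.     0.002 -0.002] campos [ 0.512 -0.171  0.295]
low_pot [([0.44, -0.172, 0.007], 0.63)]
shallow_ring [([0.44, -0.171, 0.002], 0.89)]
rect_pocket [([0.448, -0.36, 0.002], 0.56)]
```

View pics/c5.png

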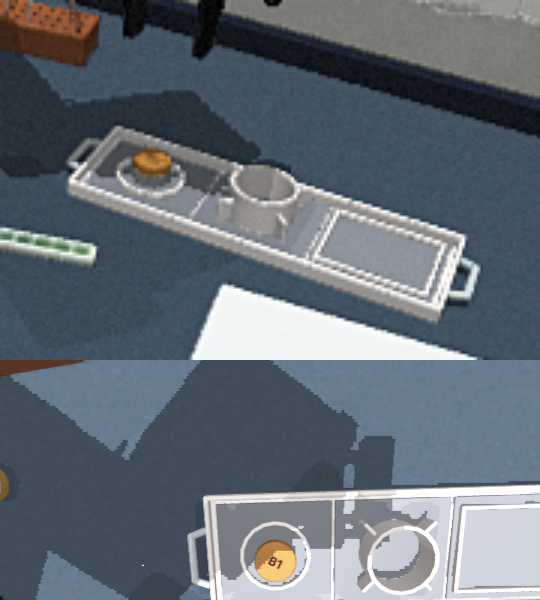

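The pot is in the ring, upright and clear. Next is the arch cast, gripped across its 46 mm side.

Call:
apply_moves --series '[{"offset":[0.5,3,1],"rot":[0,0,8]},{"offset":[1,7,2],"rot":[0,0,16]},{"offset":[1.5,11,3],"rot":[0,0,24]},{"offset":[2,15,3],"rot":[0,0,32]},{"offset":[2.5,19,3],"rot":[0,0,40]},{"offset":[3,23,3],"rot":[0,0,48]},{"offset":[3.5,27,3],"rot":[0,0,56]},{"offset":[4,31,3],"rot":[0,0,64]},{"offset":[4.5,35,3],"rot":[0,0,72]},{"offset":[5,39,3],"rot":[0,0,80]},{"offset":[5.4,43,3],"rot":[0,0,88]},{"offset":[5.4,47,3],"rot":[0,0,96]},{"offset":[5.4,51,3],"rot":[0,0,103]},{"offset":[5.4,55,3],"rot":[0,0,107.5]},{"offset":[5.4,57.3,3],"rot":[0,0,107.5]},{"offset":[5.4,57.3,3],"rot":[0,0,107.5]},{"offset":[5.4,57.3,3],"rot":[0,0,107.5]},{"offset":[5.4,57.3,3],"rot":[0,0,107.5]}]' --hand 0.92

```text
time: 13.85
position: [0.4954, 0.3997, 0.1847]
tool_rot: [0.591, 0.807, -0.001, -0.0]
ft_force: [0.4, -0.3, 0.3]
grip_width: 0.08
grip_force: 0.0
```

```bash
python3 -c "
from h import *
look('wrist','w6',['arch_cast','half_cast']);look('top','t6',['arch_cast'])"
```

```text
t 13.85 pos [0.4954 0.3997 0.1847] rot [-0.302  0.953 -0.001] campos [0.474 0.468 0.325]
arch_cast [([0.5, 0.399, -0.0], 0.57)]
half_cast [([0.5, 0.282, -0.003], 0.66)]
t 14.0 pos [0.496  0.3998 0.1854] rot [-0.301  0.954 -0.   ] campos [0.214 0.05  1.175]
arch_cast [([0.492, 0.4, -0.001], 0.57), ([0.375, 0.234, -0.0], 0.4)]
```

View pics/w6.png

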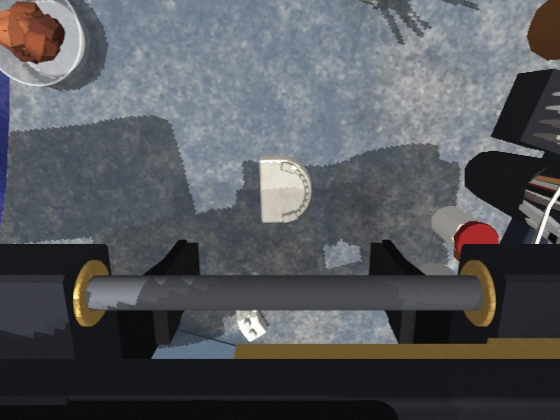

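The wrist view shows the cast squared to the tool, from (261,156) to (311,222). A red-capped bottle stands at (465,235) on the far side.

```bash
python3 -c "
from h import *
P=ray('w6',[(261,156),(261,222),(311,189),(286,189)],.008);print(P)
for z in (.03,.06,.09): print(ray('w6',[(475,240),(455,235),(433,222)],z))
"
```

```text
[[0.46715148 0.42166823 0.008     ]
 [0.4839812  0.36525315 0.008     ]
 [0.51687069 0.40727081 0.008     ]
 [0.49612421 0.40069979 0.008     ]]
[[0.65909222 0.41149689 0.03      ]
 [0.64127541 0.41050422 0.03      ]
 [0.6191987  0.41546087 0.03      ]]
[[0.64029226 0.41722342 0.06      ]
 [0.62428752 0.41633171 0.06      ]
 [0.60445613 0.42078424 0.06      ]]
[[0.6214923  0.42294995 0.09      ]
 [0.60729963 0.4221592  0.09      ]
 [0.58971356 0.42610761 0.09      ]]
```

Call:
apply_moves --series '[{"offset":[0,0,-4],"rot":[0,0,0]},{"offset":[0,0.1,-8],"rot":[0,0,0]},{"offset":[0,0.1,-11],"rot":[0,0,0]},{"offset":[0,0.1,-13.5],"rot":[0,0,0]},{"offset":[0,0.1,-15],"rot":[0,0,0]},{"offset":[0,0.1,-15.4],"rot":[0,0,0]},{"offset":[0,0.1,-15.4],"rot":[0,0,0]},{"offset":[0,0.1,-15.4],"rot":[0,0,0]},{"offset":[0,0.1,-15.4],"rot":[0,0,0]}]'

```text
time: 15.0
position: [0.4968, 0.4026, 0.0331]
tool_rot: [0.591, 0.807, 0.001, 0.001]
ft_force: [0.3, -0.4, 0.1]
grip_width: 0.08
grip_force: 0.0
```

Call:
apply_moves --series '[{"offset":[0,0,0],"rot":[0,0,0]},{"offset":[0,0,0],"rot":[0,0,0]},{"offset":[0,0,0],"rot":[0,0,0]},{"offset":[0,0,0],"rot":[0,0,0]},{"offset":[0,0,0],"rot":[0,0,0]},{"offset":[0,0,0],"rot":[0,0,0]},{"offset":[0,0,0],"rot":[0,0,0]},{"offset":[0,0,0],"rot":[0,0,0]}]' --hand 0.35 --newtons 15

```text
time: 15.8
position: [0.4957, 0.4021, 0.0315]
tool_rot: [0.591, 0.807, -0.0, -0.0]
ft_force: [0.3, 0.6, 0.8]
grip_width: 0.0432
grip_force: 14.9
```

Call:
apply_moves --series '[{"offset":[0,0,1],"rot":[0,0,0]},{"offset":[0,0,3],"rot":[0,0,0]},{"offset":[0,0,6],"rot":[0,0,0]},{"offset":[0,0,9],"rot":[0,0,0]},{"offset":[0,0,12],"rot":[0,0,0]},{"offset":[0,0,14],"rot":[0,0,0]},{"offset":[0,0,14],"rot":[0,0,0]},{"offset":[0,0,14],"rot":[0,0,0]}]'

```text
time: 16.6
position: [0.4956, 0.402, 0.1718]
tool_rot: [0.591, 0.807, 0.0, 0.0]
ft_force: [-1.1, -0.4, -2.0]
grip_width: 0.0429
grip_force: 14.8
```

```bash
python3 -c "
from h import *
look('wrist','w7',['arch_cast']);print(get_obs()['grip_width'])"
```

```text
t 16.6 pos [0.4956 0.402  0.1718] rot [-0.302  0.953  0.   ] campos [0.474 0.47  0.312]
arch_cast [([0.503, 0.404, 0.137], 0.79)]
0.042700619209707316
```

View pics/w7.png

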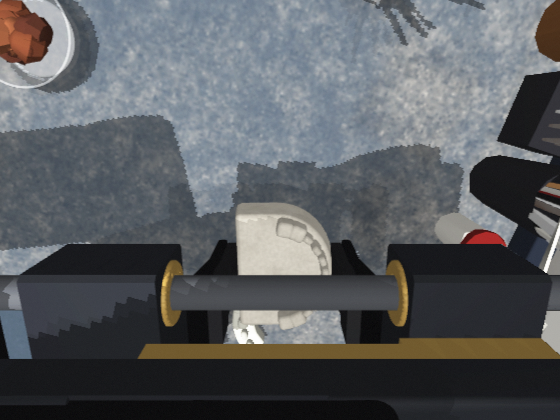

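The cast is held level between the fingers. Next I carry it over the pocket.

Call:
apply_moves --series '[{"offset":[0,-2,0],"rot":[0,0,0]},{"offset":[0,-5,0],"rot":[0,0,-1]},{"offset":[-0.5,-9,0],"rot":[0,0,-2]},{"offset":[-0.5,-14,0],"rot":[0,0,-3]},{"offset":[-1,-19,0],"rot":[0,0,-4]},{"offset":[-1,-24,0],"rot":[0,0,-5]},{"offset":[-1.5,-29,0],"rot":[0,0,-6]},{"offset":[-1.5,-34,0],"rot":[0,0,-7]},{"offset":[-2,-39,0],"rot":[0,0,-8]},{"offset":[-2.5,-44,0],"rot":[0,0,-9]},{"offset":[-3,-49,0],"rot":[0,0,-10]},{"offset":[-3.5,-54,0],"rot":[0,0,-11]},{"offset":[-4,-59,0],"rot":[0,0,-12]},{"offset":[-4.5,-64,0],"rot":[0,0,-13]},{"offset":[-4.7,-68,0],"rot":[0,0,-14]},{"offset":[-4.7,-72,0],"rot":[0,0,-15]},{"offset":[-4.7,-74.5,-1],"rot":[0,0,-15.5]},{"offset":[-4.7,-75.8,-3],"rot":[0,0,-15.5]},{"offset":[-4.7,-75.8,-5],"rot":[0,0,-15.5]},{"offset":[-4.7,-75.8,-7],"rot":[0,0,-15.5]}]'

```text
time: 18.7
position: [0.4479, -0.356, 0.0992]
tool_rot: [0.695, 0.719, 0.0, -0.001]
ft_force: [-0.5, 0.4, -0.5]
grip_width: 0.0428
grip_force: 14.8
```

Call:
apply_moves --series '[{"offset":[0,0,-1],"rot":[0,0,0]},{"offset":[0,0,-2],"rot":[0,0,0]},{"offset":[0,0,-2],"rot":[0,0,0]},{"offset":[0,0,-2],"rot":[0,0,0]},{"offset":[0,0,-2],"rot":[0,0,0]}]'

```text
time: 19.2
position: [0.4493, -0.3563, 0.0824]
tool_rot: [0.694, 0.72, -0.0, 0.001]
ft_force: [0.8, -0.4, -1.7]
grip_width: 0.0425
grip_force: 14.8
```

```bash
python3 -c "
from h import *
look('scene','s8',['arch_cast','rect_pocket']);look('wrist','w8',['arch_cast','rect_pocket']);print(get_obs()['grip_width'])
b=cv2.resize(cv2.imread('pics/s8.png')[190:310,320:500],(540,360)); 
cv2.imwrite('pics/c8.png',np.vstack([b,cv2.imread('pics/w8.png')[120:360,10:550]]))"
```

```text
t 19.2 pos [ 0.4493 -0.3563  0.0824] rot [-0.037  0.999 -0.001] campos [-0.307 -0.449  0.562]
arch_cast [([0.449, -0.361, 0.049], 0.68)]
rect_pocket [([0.448, -0.355, 0.005], 0.91)]
t 19.35 pos [ 0.4492 -0.3562  0.0824] rot [-0.037  0.999 -0.001] campos [ 0.446 -0.285  0.223]
arch_cast [([0.451, -0.358, 0.05], 0.9)]
rect_pocket []
0.04292794246728094
```

View pics/c8.png

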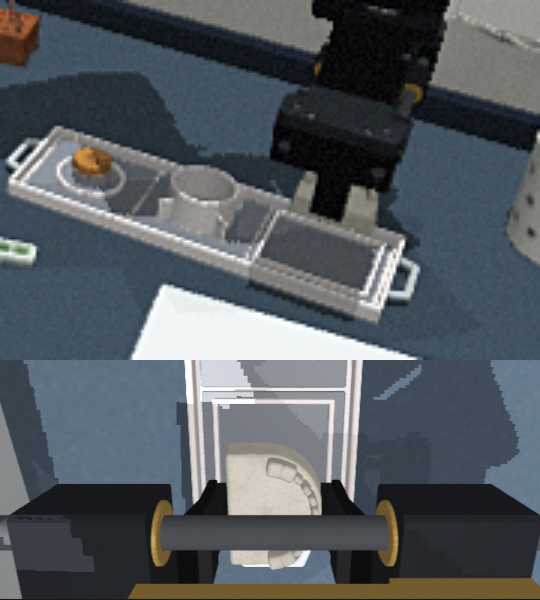

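Call:
apply_moves --series '[{"offset":[0,0,-1.5],"rot":[0,0,0]},{"offset":[0,0,-2.8],"rot":[0,0,0]},{"offset":[0,0,-3.6],"rot":[0,0,0]},{"offset":[0,0,-4.1],"rot":[0,0,0]},{"offset":[0,0,-4.3],"rot":[0,0,0]},{"offset":[0,0,-4.4],"rot":[0,0,0]},{"offset":[0,0,-4.4],"rot":[0,0,0]},{"offset":[0,0,-4.4],"rot":[0,0,0]}]'

```text
time: 20.3
position: [0.449, -0.3561, 0.0379]
tool_rot: [0.694, 0.72, -0.0, 0.0]
ft_force: [-0.8, -0.2, -0.9]
grip_width: 0.0429
grip_force: 14.8
```

Call:
apply_moves --series '[{"offset":[0,0,-0.05],"rot":[0,0,0]},{"offset":[0,0,-0.1],"rot":[0,0,0]},{"offset":[0,0,-0.1],"rot":[0,0,0]},{"offset":[0,0,-0.1],"rot":[0,0,0]}]'

```text
time: 20.7
position: [0.4491, -0.3562, 0.0374]
tool_rot: [0.694, 0.72, -0.0, 0.001]
ft_force: [-0.4, 0.5, 4.6]
grip_width: 0.0427
grip_force: 15.2
```

Call:
apply_moves --series '[{"offset":[0,0,0],"rot":[0,0,0]},{"offset":[0,0,0],"rot":[0,0,0]},{"offset":[0,0,0],"rot":[0,0,0]},{"offset":[0,0,0],"rot":[0,0,0]},{"offset":[0,0,1],"rot":[0,0,0]},{"offset":[0,0,4],"rot":[0,0,0]},{"offset":[0,0,8],"rot":[0,0,0]},{"offset":[0,0,13],"rot":[0,0,0]},{"offset":[0,0,15],"rot":[0,0,0]},{"offset":[0,0,15],"rot":[0,0,0]},{"offset":[0,0,15],"rot":[0,0,0]}]' --hand 0.67

```text
time: 21.8
position: [0.4487, -0.3557, 0.1871]
tool_rot: [0.694, 0.72, -0.0, 0.0]
ft_force: [0.4, 0.3, -0.4]
grip_width: 0.0581
grip_force: 0.0
```

```bash
python3 -c "
from h import *
look('scene','s9',['arch_cast','rect_pocket']);look('wrist','w9',['arch_cast','rect_pocket','deep_socket','low_pot']);
look('top','t9',['tall_bottle'])
b=cv2.resize(cv2.imread('pics/s9.png')[190:310,320:500],(540,360)); 
cv2.imwrite('pics/c9.png',np.vstack([b,cv2.imread('pics/w9.png')[:240,10:550]]))"
```

```text
t 21.8 pos [ 0.4487 -0.3557  0.1871] rot [-0.037  0.999 -0.001] campos [-0.307 -0.449  0.562]
arch_cast []
rect_pocket [([0.446, -0.357, 0.004], 0.57)]
t 21.95 pos [ 0.448 -0.355  0.185] rot [-0.037  0.999  0.003] campos [ 0.446 -0.284  0.326]
arch_cast [([0.453, -0.359, 0.005], 0.6)]
rect_pocket []
deep_socket [([0.444, -0.266, 0.004], 0.81)]
low_pot []
t 22.2 pos [ 0.4486 -0.3556  0.1856] rot [-0.037  0.999  0.001] campos [0.214 0.05  1.175]
tall_bottle [([0.498, 0.047, -0.003], 0.64)]
```

View pics/c9.png

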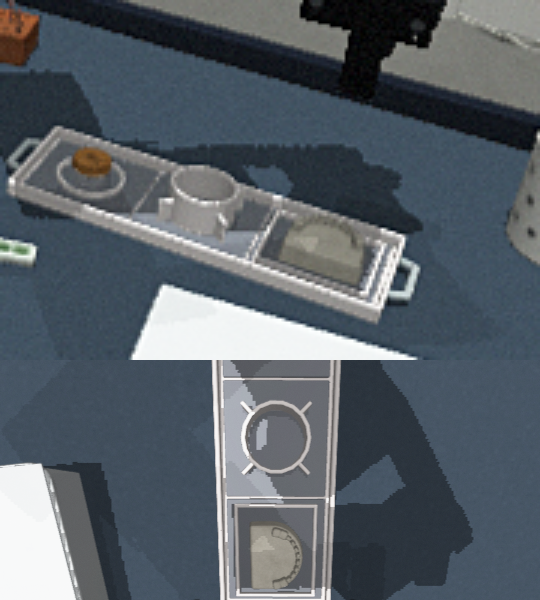

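The cast lies flat inside the pocket. Last is the bottle; I look at it on the way there.

Call:
apply_moves --series '[{"offset":[1,3,1],"rot":[0,0,0]},{"offset":[2,7,2],"rot":[0,0,0]},{"offset":[3,12,2],"rot":[0,0,0]},{"offset":[4,17,2],"rot":[0,0,0]},{"offset":[5,22,2],"rot":[0,0,0]},{"offset":[5,26,2],"rot":[0,0,0]},{"offset":[5,29,2],"rot":[0,0,0]},{"offset":[5,31,2],"rot":[0,0,0]},{"offset":[5,31,2],"rot":[0,0,0]},{"offset":[5,31,2],"rot":[0,0,0]},{"offset":[5,31,2],"rot":[0,0,0]}]'

```text
time: 23.4
position: [0.4992, -0.0469, 0.2066]
tool_rot: [0.694, 0.72, 0.0, 0.0]
ft_force: [0.2, -0.1, 0.1]
grip_width: 0.0582
grip_force: 0.0
```

```bash
python3 -c "
from h import *
look('wrist','w10',['tall_bottle','tall_jar']);
print('tube',ray('w9',[(286,76)],.036))"
```

```text
t 23.4 pos [ 0.4992 -0.0469  0.2066] rot [-0.036  0.999 -0.001] campos [0.497 0.024 0.347]
tall_bottle [([0.497, 0.047, 0.004], 0.73)]
tall_jar []
tube [[ 0.44530802 -0.26265816  0.036     ]]
```

View pics/w10.png

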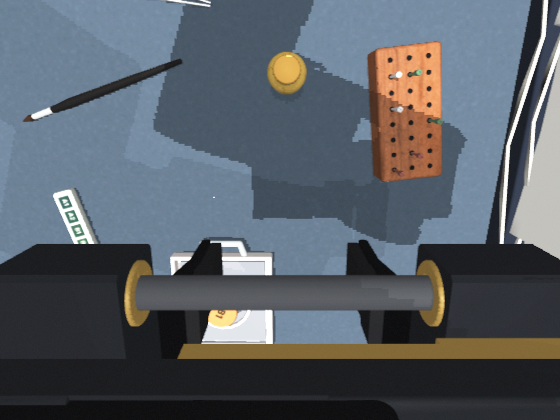

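The cap top is at (287,68). The bur block at (405,110) is low and off to the side.

```bash
python3 -c "
from h import *
print(ray('w10',[(287,68)],.078),ray('w10',[(287,76)],.06), ray('w10',[(370,110),(440,45),(440,175)],.025))"
```

```text
[[0.49746591 0.048636   0.078     ]] [[0.49773299 0.04477513 0.06      ]] [[ 0.56830106  0.02280941  0.025     ]
 [ 0.61953865  0.07513276  0.025     ]
 [ 0.63476756 -0.02997496  0.025     ]]
```

Call:
apply_moves --series '[{"offset":[-0.1,3,0],"rot":[0,0,0]},{"offset":[-0.1,7,0],"rot":[0,0,0]},{"offset":[-0.1,9.4,0],"rot":[0,0,0]},{"offset":[-0.1,9.4,-1],"rot":[0,0,0]},{"offset":[-0.1,9.4,-4],"rot":[0,0,0]},{"offset":[-0.1,9.4,-7],"rot":[0,0,0]},{"offset":[-0.1,9.4,-10],"rot":[0,0,0]},{"offset":[-0.1,9.4,-13],"rot":[0,0,0]},{"offset":[-0.1,9.4,-14.5],"rot":[0,0,0]},{"offset":[-0.1,9.4,-15],"rot":[0,0,0]},{"offset":[-0.1,9.4,-15],"rot":[0,0,0]},{"offset":[-0.1,9.4,-15],"rot":[0,0,0]},{"offset":[-0.1,9.4,-15],"rot":[0,0,0]}]' --hand 0.8

```text
time: 24.85
position: [0.4986, 0.0477, 0.0575]
tool_rot: [0.694, 0.72, 0.001, 0.001]
ft_force: [0.5, 0.0, 0.0]
grip_width: 0.0696
grip_force: 0.0
```

Call:
apply_moves --series '[{"offset":[0,0,0],"rot":[0,0,0]},{"offset":[0,0,0],"rot":[0,0,0]},{"offset":[0,0,0],"rot":[0,0,0]},{"offset":[0,0,0],"rot":[0,0,0]},{"offset":[0,0,0],"rot":[0,0,0]},{"offset":[0,0,0],"rot":[0,0,0]},{"offset":[0,0,0],"rot":[0,0,0]},{"offset":[0,0,0],"rot":[0,0,0]},{"offset":[0,0,0],"rot":[0,0,0]},{"offset":[0,0,0],"rot":[0,0,0]}]' --hand 0.2 --newtons 15

```text
time: 25.85
position: [0.4978, 0.0481, 0.0566]
tool_rot: [0.694, 0.72, -0.0, -0.0]
ft_force: [0.0, -0.9, 0.2]
grip_width: 0.0286
grip_force: 15.0
```

Call:
apply_moves --series '[{"offset":[0,0,1],"rot":[0,0,0]},{"offset":[0,0,3],"rot":[0,0,0]},{"offset":[0,0,6],"rot":[0,0,0]},{"offset":[0,0,9],"rot":[0,0,0]},{"offset":[0,0,11],"rot":[0,0,0]},{"offset":[0,0,11],"rot":[0,0,0]},{"offset":[0,0,11],"rot":[0,0,0]}]'

```text
time: 26.55
position: [0.4977, 0.0481, 0.1669]
tool_rot: [0.694, 0.72, 0.0, 0.0]
ft_force: [0.0, -0.2, -0.6]
grip_width: 0.0286
grip_force: 15.0
```

```bash
python3 -c "
from h import *
look('scene','s11',['tall_bottle']);look('wrist','w11',['tall_bottle'])
b=cv2.resize(cv2.imread('pics/s11.png')[120:240,210:390],(540,360)); 
cv2.imwrite('pics/c11.png',np.vstack([b,cv2.imread('pics/w11.png')[120:360,10:550]]))"
```

```text
t 26.55 pos [0.4977 0.0481 0.1669] rot [-0.037  0.999 -0.   ] campos [-0.307 -0.449  0.562]
tall_bottle [([0.498, 0.048, 0.11], 0.72)]
t 26.65 pos [0.4969 0.0482 0.1657] rot [-0.037  0.999  0.   ] campos [0.495 0.119 0.306]
tall_bottle [([0.497, 0.048, 0.111], 0.77)]
```

View pics/c11.png

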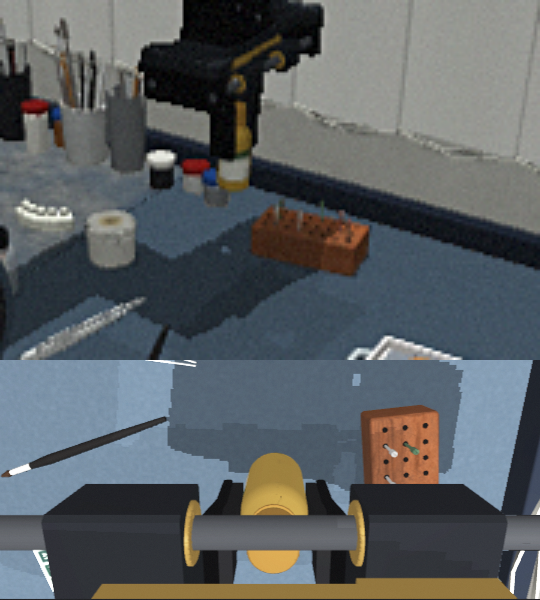

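Call:
apply_moves --series '[{"offset":[-0.5,-2,0],"rot":[0,0,0]},{"offset":[-1,-5,0],"rot":[0,0,0]},{"offset":[-2,-9,0],"rot":[0,0,0]},{"offset":[-3,-14,0],"rot":[0,0,0]},{"offset":[-4,-19,0],"rot":[0,0,0]},{"offset":[-5,-24,0],"rot":[0,0,0]},{"offset":[-5.2,-28,0],"rot":[0,0,0]},{"offset":[-5.2,-30,0],"rot":[0,0,0]},{"offset":[-5.2,-31.2,0],"rot":[0,0,0]},{"offset":[-5.2,-31.2,-2],"rot":[0,0,0]},{"offset":[-5.2,-31.2,-4],"rot":[0,0,0]},{"offset":[-5.2,-31.2,-5.8],"rot":[0,0,0]},{"offset":[-5.2,-31.2,-5.8],"rot":[0,0,0]},{"offset":[-5.2,-31.2,-5.8],"rot":[0,0,0]},{"offset":[-5.2,-31.2,-5.8],"rot":[0,0,0]}]'

```text
time: 28.25
position: [0.4463, -0.2637, 0.1091]
tool_rot: [0.694, 0.72, 0.0, 0.0]
ft_force: [-1.6, 1.0, -0.4]
grip_width: 0.0287
grip_force: 15.0
```

```bash
python3 -c "
from h import *
look('scene','s12',['tall_bottle','deep_socket']);look('wrist','w12',['tall_bottle','deep_socket']);look('top','t12',['tall_bottle'])
b=cv2.resize(cv2.imread('pics/s12.png')[190:310,310,490] if 0 else cv2.imread('pics/s12.png')[190:310,310:490],(540,360))
cv2.imwrite('pics/c12.png',np.vstack([b,cv2.imread('pics/w12.png')[120:360,10:550]]))"
```

```text
t 28.25 pos [ 0.4463 -0.2637  0.1091] rot [-0.037  0.999 -0.001] campos [-0.307 -0.449  0.562]
tall_bottle [([0.445, -0.265, 0.051], 0.56)]
deep_socket [([0.447, -0.265, 0.003], 0.86)]
t 28.4 pos [ 0.4463 -0.2641  0.1094] rot [-0.037  0.999 -0.001] campos [ 0.443 -0.193  0.25 ]
tall_bottle [([0.443, -0.265, 0.058], 0.84)]
deep_socket [([0.447, -0.262, 0.004], 0.87)]
t 28.55 pos [ 0.446  -0.2641  0.1091] rot [-0.037  0.999 -0.001] campos [0.214 0.05  1.175]
tall_bottle [([0.446, -0.264, 0.053], 0.6)]
```

View pics/c12.png

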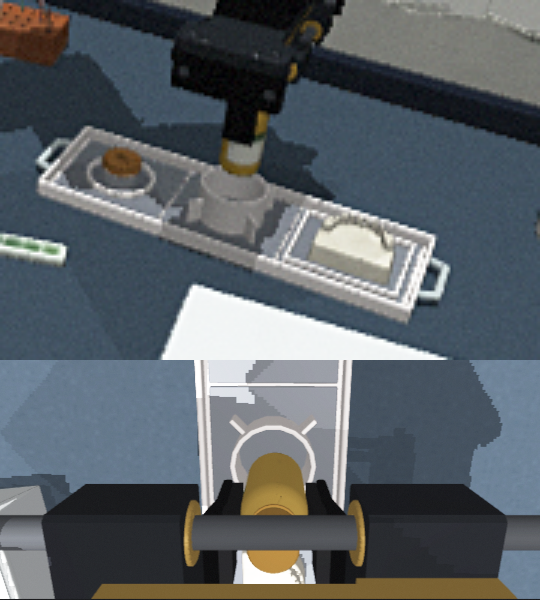

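The bottle is centred over the tube, so I lower it.

Call:
apply_moves --series '[{"offset":[0,0,-1],"rot":[0,0,0]},{"offset":[0,0,-2],"rot":[0,0,0]},{"offset":[0,0,-3],"rot":[0,0,0]},{"offset":[0,0,-3.8],"rot":[0,0,0]},{"offset":[0,0,-4.3],"rot":[0,0,0]},{"offset":[0,0,-4.5],"rot":[0,0,0]},{"offset":[0,0,-4.5],"rot":[0,0,0]},{"offset":[0,0,-4.6],"rot":[0,0,0]},{"offset":[0,0,-4.6],"rot":[0,0,0]},{"offset":[0,0,-4.6],"rot":[0,0,0]}]'

```text
time: 29.65
position: [0.4459, -0.264, 0.0628]
tool_rot: [0.694, 0.72, 0.0, 0.0]
ft_force: [-0.4, 0.7, -0.7]
grip_width: 0.0291
grip_force: 15.0
```

Call:
apply_moves --series '[{"offset":[0,0,-0.05],"rot":[0,0,0]},{"offset":[0,0,-0.1],"rot":[0,0,0]},{"offset":[0,0,-0.1],"rot":[0,0,0]},{"offset":[0,0,-0.1],"rot":[0,0,0]}]'

```text
time: 30.05
position: [0.446, -0.2641, 0.0625]
tool_rot: [0.694, 0.72, -0.0, 0.001]
ft_force: [-0.2, 0.6, 5.6]
grip_width: 0.0291
grip_force: 15.0
```

Contact with the socket floor. I release and retreat.

Call:
apply_moves --series '[{"offset":[0,0,0],"rot":[0,0,0]},{"offset":[0,0,0],"rot":[0,0,0]},{"offset":[0,0,0],"rot":[0,0,0]},{"offset":[0,0,0],"rot":[0,0,0]},{"offset":[0,0,0],"rot":[0,0,0]},{"offset":[0,0,1],"rot":[0,0,0]},{"offset":[0,0,4],"rot":[0,0,0]},{"offset":[0,0,8],"rot":[0,0,0]},{"offset":[0,0,12],"rot":[0,0,0]},{"offset":[0,0,15],"rot":[0,0,0]},{"offset":[0,0,15],"rot":[0,0,0]},{"offset":[0,0,15],"rot":[0,0,0]},{"offset":[0,0,15],"rot":[0,0,0]}]' --hand 0.65

```text
time: 31.35
position: [0.445, -0.2632, 0.2107]
tool_rot: [0.694, 0.72, -0.0, -0.001]
ft_force: [-0.4, -0.6, 0.5]
grip_width: 0.0565
grip_force: 0.0
```

```bash
python3 -c "
from h import *
look('scene','s13',['tall_bottle','arch_cast','low_pot','tall_jar','half_cast']);look('top','t13',['tall_bottle','short_bottle','low_pot','arch_cast'])
b=cv2.resize(cv2.imread('pics/s13.png')[190:310,310:490],(540,360)); 
cv2.imwrite('pics/c13.png',np.vstack([b,cv2.imread('pics/t13.png')[100:340,10:550]]))"
```

```text
t 31.35 pos [ 0.445  -0.2632  0.2107] rot [-0.037  0.999  0.002] campos [-0.307 -0.449  0.562]
tall_bottle [([0.449, -0.265, 0.003], 0.62)]
arch_cast [([0.45, -0.36, 0.005], 0.7)]
low_pot []
tall_jar [([0.483, 0.183, 0.002], 0.72), ([0.379, 0.228, 0.001], 0.45)]
half_cast [([0.498, 0.286, 0.0], 0.53)]
t 31.65 pos [ 0.4455 -0.2637  0.2107] rot [-0.037  0.999  0.001] campos [0.214 0.05  1.175]
tall_bottle []
short_bottle [([0.374, 0.236, 0.0], 0.49)]
low_pot []
arch_cast []
```

View pics/c13.png

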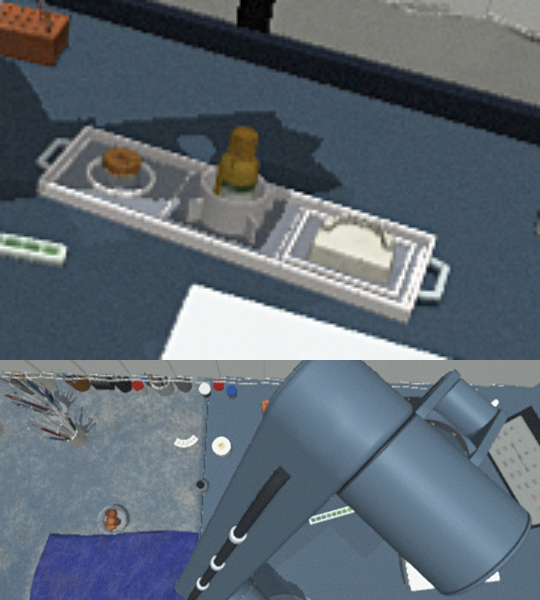

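The pot, bottle and cast are all seated in the caddy, and the look-alikes have not moved.

```bash
python3 -c "
from rig import hand_in
print(hand_in())"
```

```text
the job is handed in; nothing more can be done
None
```

The job is handed in at about 32 s: the final pictures show the bottle in the deep socket, the pot in the ring and the whole-arch cast in the pocket, all upright and released, with the three look-alikes where they stood; hand-in returned no verdict.

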